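# Pack the green-capped control vial in its case and shut the lid

### The job

Put the small white vial with the green cap into the empty square pocket of the open grey vial case, standing upright on the pocket floor and below the rim, and let go of it. Then close the hinged lid fully. Leave the amber vial in the other pocket standing.

Things in the scene. Friction and masses are not known exactly. Their poses are not given: they have to be found in the camera images.
- green_vial: Loose white vial with a green cap, 25 mm diameter, 45 mm tall (straight body to 37 mm, then the 17 mm cap), 30 g. Origin: centre of its underside; z up. It stands on the bench in a row along x with a like red-capped vial and a 48 x 78 mm amber bottle, about 90 mm apart, in any order; the analyser's side wall is 60 to 80 mm to their right (-y).
- case: Fixed grey case, 110 (x) x 190 (y) x 60 mm high to the rim, walls 4 mm. Origin: centre of its underside; x points from front to hinge side. Foam insert up to z = 16 mm with two square pockets 46 mm wide, floor at z = 6: the empty one centred at x -10, y -38 mm, the other (amber vial) at x -10, y +38. A monitor screen (165 to 490 mm up, world x 0.54 to 0.61, y over 0.30) stands behind it.
- case_lid (a joint): Lid hinge, rad: 0 = shut on the rim, grows opening, 1.57 = upright, stop 1.8; starts at 1.4 to 1.65. Hinge line along the case's y at x +55, z +60 mm of the case. Lid: plate 110 x 190 x 10 mm (z 60 to 70 when shut, ribs 2 mm on top) with a 12 mm lip on its free edge, 150 g. The hinge is stiff (0.15 N m): the lid stays where it is left, push it all the way, 1 to 4 N.
- amber_vial: Loose amber vial with a white cap, 27 mm diameter, 50 mm tall, standing in the other pocket of the case. Origin: centre of its underside; z up.

How it is judged (in metres and radians):
On the way, in this order (a step that is already met when the one before it is completed fails the run):
1. the green-capped vial stands upright in the empty pocket, below the rim, released, with the lid still open (x of green_vial in the frame of case between -0.022 and 0.002 m and y of green_vial in the frame of case between -0.05 and -0.026 m and z of green_vial in the frame of case between 0 and 0.01 m and angle between green_vial's own z axis and vertical below 0.17 rad and contact force between the fingers and green_vial below 0.1 N and value of joint case_lid above 0.5 rad), for 0.2 s.
2. the lid is shut (value of joint case_lid below 0.06 rad), for 0.2 s.
At the end, for the whole second after the job is handed in: The green-capped vial stands in the right-hand (-y) pocket, within 12 mm of its centre along each side, on the pocket floor and within 10 degrees of upright, at rest; the amber vial still stands in its pocket within 10 degrees of upright; the lid is shut to within 0.06 rad (x of green_vial in the frame of case between -0.022 and 0.002 m and y of green_vial in the frame of case between -0.05 and -0.026 m and z of green_vial in the frame of case between 0 and 0.01 m and angle between each of green_vial, amber_vial's own z axis and vertical below 0.17 rad and z of amber_vial in the frame of case below 0.01 m and value of joint case_lid below 0.06 rad and linear speed of green_vial below 0.02 m/s); the robot touches nothing.
It fails at once if the amber vial is knocked over or lifted out of its pocket (angle between amber_vial's own z axis and vertical above 0.5 rad or z of amber_vial in the frame of case above 0.03 m).
It also fails if it takes over 58 s, if anything falls off the work surface, if the arm or the gripper's body presses on something with over 40 N, if the wrist force passes 120 N, or if a joint passes its speed limit or range.

### The arm

A 7-joint arm with a two-finger parallel gripper is mounted at the origin on a cart in front of the work surface, level with it; the furniture and walls round the work are solid. World frame = base frame: x ahead of the robot, y to its left, z up, the work surface at z = 0. Lengths are in m, angles in degrees, forces in N, time in s.
With the tool pointing down it reaches from about 0.425 to 0.875 m from the base axis. Payload 4.7 kg.
Tool frame: the origin (TCP) lies at the very end of the fingers, on their centre line; the grasp point (between the pads) lies behind it (env.pinch_z is the z of the grasp point in the tool frame, in m); z points along the fingers, y is the direction in which the jaws open and shut (so a half turn about z gives the same grasp; the last joint's range is limited). The gripper opens to 87 mm and grips with 3 to 60 N. Pads are 19 mm wide; open, the fingers measure 117 mm over their backs; the gripper's body (75 mm by 190 mm) begins 51 mm behind the grasp point.
Start: joints at [-67.03, 18.392, -4.016, 83.108, 1.295, 78.541, -3.26], TCP at [0.245, 0.602, 0.223] pointing down, gripper open.
Joint ranges: [-163.93, 163.93], [-17.29, 119.83], [-79.2, 71.16], [3.27, 140.29], [-89.18, 269.18], [5.43, 117.66], [-154.24, 154.24]. Speed limits (degrees/s): [147.25, 147.25, 180, 180, 180, 180, 180].

### API

Orientations are given as [roll, pitch, yaw] about the fixed x, y, z axes, in that order (R = Rz(yaw) Ry(pitch) Rx(roll)).
In Python, from cell import readout, read_camera, env gives the robot as it stands. The module is installed in compiled form; this text tells all that it offers.
- The arm moves only by the tool servo_tool, never from a script. Its argument "plan" is a list that holds one entry, the list of rows, each a list of 5 numbers: the finger opening in m, from 0 to 0.087, then the shift along the tool's x, y, z in m, then the turn about the tool's z in rad. In form: [[[jaw, x, y, z, yaw], ...]]. A call has 1 to 12 rows; each row is the pose to reach, as a shift and turn from the pose measured when the call began, along the tool's axes at that moment; what a row does not reach only later rows make up. A row lasts 1/12 s, in which the tool goes at most 41.7 mm and 7.16 degrees, less where a joint would pass 70% of its speed; a pose out of reach is approached as far as the arm can. A call with a gripper value outside its range is refused whole. The fingers move at their own pace and stop on an object; "force" is the grip in N (left out, the last holds). Time passes only in rows, so rows that repeat a pose let the fingers close. It gives the time, the measured TCP pose, the force and the opening at its end, in the units of the state.
- readout.get_obs(): the state, without advancing time (a new reading comes with each control period).
- read_camera(name): name is "side" or "top"; returns a dict with "image" (480x640x3 uint8, red, green, blue), "range_z" (480x640 float32, m along the optical axis (not along the pixel's ray), 0 where there is no reading), "mtx" (3x3 intrinsics, pixels), "camera_from_world" (4x4, takes a point from world to camera coordinates). Camera axes: x right, y up, looking along -z (the intrinsics and any distortion apply to the point x, -y, -z); pixel columns grow to the right and rows downward; lengths in m; the calibration is good to about 2 mm. A picture is of the moment at which its call begins.
- env.sign_off(): hands the job in, once; it reports no verdict.
The state is a dict: "time_s": time; "qpos": joint angles; "joint_velocities": joint speeds; "effort": joint torques, N m; "tool_pos": TCP position; "tool_rot": TCP orientation; "force": force on the tool from outside, world axes, zero at the start; "wrist_torque": the same for the moment, N m; "grip_width": finger opening in m.
Only numpy, scipy, OpenCV 4.12 (cv2) and the standard library are available. Lean on these libraries where they do the work, as an engineer would, in place of code of your own. Each camera call takes 0.05 s, during which the arm holds its last target. There are 200 camera calls.

## Working session

There is one attempt and no reset: what is moved stays moved. The work goes in short steps, Python scripts to look and compute and a tool call to move; the robot and the scene stay as the last step left them, time stands still between calls to the robot, and variables do not carry over. Pictures are saved under pics/ and viewed, about 8 in all and at most 12, crops included, and the job is handed in when it is done.

Besides the shell and the picture viewer there is one more tool, called in YAML: its name, and indented under it one key for each argument. servo_tool: Moves the arm, as the interface text tells. Its arguments: {"type":"object","properties":{"plan":{"type":"array"},"force":{"type":"number"}},"required":["plan"]}

```bash
mkdir -p pics
cat > h.py <<'E'
import numpy as np, cv2
from cell import readout, read_camera, env
def cam(n):
    c=read_camera(n); c['T']=np.linalg.inv(c['camera_from_world']); return c
def pts(c):
    # world point per pixel from depth
    v,u=np.mgrid[:480,:640]; K=c['mtx']; z=c['range_z']
    p=np.stack([(u-K[0,2])/K[0,0]*z,-(v-K[1,2])/K[1,1]*z,-z,np.ones_like(z)],-1)
    w=(p@c['T'].T)[...,:3]; w[z<=0]=np.nan; return w
def save(n,im): cv2.imwrite('pics/'+n+'.png',im[...,::-1])
E
python3 - <<'E'
from h import *
print(readout.get_obs(),env.pinch_z)
a=cam('top');b=cam('side')
for n,c in(('top',a),('side',b)): print(n,c['mtx'].round(1).tolist(),c['T'].round(3).tolist()); save(n+'0',c['image'])
E
```

```text
{'time_s': 0.0, 'qpos': array([-67.02902493,  18.43883135,  -4.01458118,  83.17535587,
         1.29554467,  78.53898118,  -3.2592768 ]), 'joint_velocities': array([ 0.02628983,  0.01226996,  0.02235295,  0.03547513, -0.11752127,
       -0.02371877, -0.06516496]), 'effort': array([-5.05037278e-04, -4.91292286e+01, -4.03987644e-01, -3.12525845e+01,
       -6.39721518e-02,  4.38476563e-02,  1.37228412e-04]), 'tool_pos': array([0.24506252, 0.60144378, 0.22145998]), 'tool_rot': array([-1.79892099e+02,  6.51949190e-03,  1.57838721e+02]), 'force': array([0.33094394, 0.84927556, 0.49850243]), 'wrist_torque': array([ 0.02865823,  0.0221322 , -0.01523024]), 'grip_width': 0.08700012564011969} -0.0187
top [[537.6, 0.0, 319.4], [0.0, 537.6, 247.1], [0.0, 0.0, 1.0]] [[-0.006, 0.996, -0.087, 0.407], [-1.0, -0.006, -0.005, 0.275], [-0.005, 0.087, 0.996, 1.014], [0.0, 0.0, 0.0, 1.0]]
side [[557.2, 0.0, 311.0], [0.0, 557.2, 240.8], [0.0, 0.0, 1.0]] [[-0.995, 0.051, -0.081, 0.406], [-0.096, -0.522, 0.847, 0.99], [0.001, 0.851, 0.525, 0.529], [0.0, 0.0, 0.0, 1.0]]
```

View pics/top0.png

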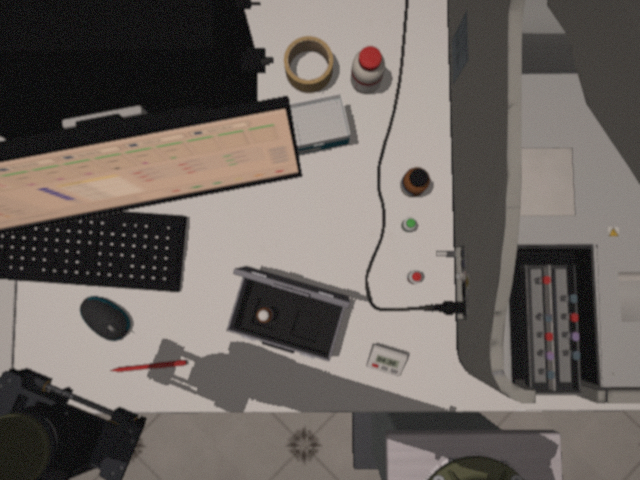

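View pics/side0.png

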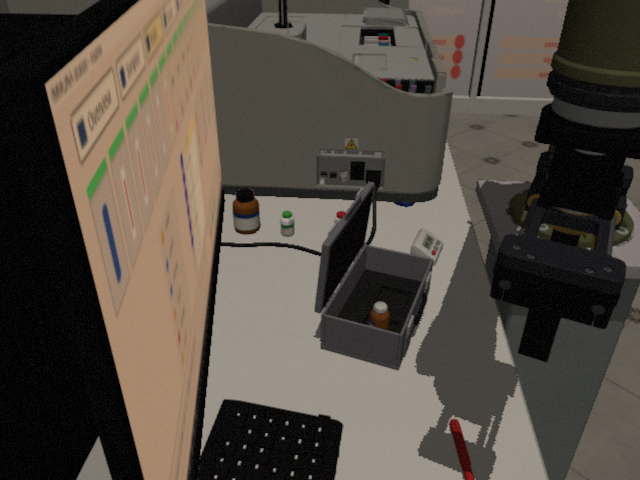

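The top view shows the green cap at (410,224), between the amber bottle (417,180) and the red-capped vial (416,277). The open case is near (290,315), with its amber vial at (263,316), the empty pocket at about (310,325), and the lid near upright along the upper edge. The side view agrees: green cap at (287,215), case at (370,305).

```bash
cat >> h.py <<'E'
def ray(c,u,v,z):
    K=c['mtx']; d=c['T'][:3,:3]@np.array([(u-K[0,2])/K[0,0],-(v-K[1,2])/K[1,1],-1]); o=c['T'][:3,3]
    return o+d*(z-o[2])/d[2]
def green(c,box):
    u0,v0,u1,v1=box; h=cv2.cvtColor(c['image'],cv2.COLOR_RGB2HSV)
    m=cv2.inRange(h,(45,90,40),(80,255,255)); k=np.zeros_like(m); k[v0:v1,u0:u1]=m[v0:v1,u0:u1]
    M=cv2.moments(k,True); return M['m10']/M['m00'],M['m01']/M['m00'],M['m00'],k>0
E
python3 - <<'E'
from h import *
a=cam('top');b=cam('side')
W={}
for n,c,bx in(('top',a,(395,205,430,240)),('side',b,(270,200,305,240))):
    w=W[n]=pts(c); u,v,s,k=green(c,bx); print(n,'green',u,v,s,ray(c,u,v,.045 if n=='top' else .041).round(4),np.nanmedian(w[k],0).round(4))
for n,(u0,v0,u1,v1) in dict(top=(215,255,365,365),side=(310,175,445,370)).items():
    w=W[n][v0:v1,u0:u1].reshape(-1,3)
    r=w[(w[:,2]>.054)&(w[:,2]<.066)]; print(n,'rim',len(r),cv2.minAreaRect((r[:,:2]*1000).astype(np.float32)),r[:,:2].min(0),r[:,:2].max(0))
    f=w[(w[:,2]>.008)&(w[:,2]<.022)]; print(' foam',len(f),cv2.minAreaRect((f[:,:2]*1000).astype(np.float32)))
    l=w[(w[:,2]>.075)&(w[:,2]<.2)]; print(' lid',len(l),l.min(0),l.max(0)); 
    for z in(.08,.1,.12,.14,.16): q=l[abs(l[:,2]-z)<.008]; print('  ',z,len(q),q.mean(0).round(3) if len(q) else '')
for n,u,v in(('amber bottle',417,180),('red',416,277)): print(n,W['top'][v,u])
im=a['image'][245:375,205:365]; save('case',cv2.resize(im,None,fx=5,fy=4.6,interpolation=cv2.INTER_CUBIC))
E
```

```text
top green 410.48979591836735 222.71428571428572 49.0 [0.5345 0.1145 0.045 ] [0.5341 0.115  0.0453]
side green 286.60869565217394 217.47826086956522 69.0 [0.5328 0.127  0.041 ] [0.5337 0.1226 0.0432]
top rim 653 ((371.6561279296875, 338.03839111328125), (189.93997192382812, 123.1824722290039), 73.03776550292969) [0.28941691 0.23545641] [0.45495068 0.44535909]
 foam 4041 ((364.38079833984375, 340.4063720703125), (182.72634887695312, 94.42439270019531), 73.17379760742188)
 lid 1362 [0.3845658  0.23113766 0.07528278] [0.45591626 0.41600552 0.18500189]
   0.08 67 [0.427 0.313 0.082]
   0.1 91 [0.427 0.319 0.1  ]
   0.12 95 [0.425 0.32  0.12 ]
   0.14 93 [0.423 0.32  0.14 ]
   0.16 145 [0.418 0.319 0.163]
side rim 2435 ((351.1413879394531, 230.44873046875), (250.4379425048828, 436.0623474121094), 6.622138977050781) [ 0.25190141 -0.00056817] [0.49952248 0.44903562]
 foam 3755 ((381.1913146972656, 202.74795532226562), (460.0240478515625, 214.47958374023438), 75.83370971679688)
 lid 4081 [ 0.25174296 -0.0025443   0.07500043] [0.49931962 0.4203279  0.18321107]
   0.08 1014 [0.386 0.137 0.082]
   0.1 532 [0.408 0.266 0.099]
   0.12 401 [0.424 0.352 0.12 ]
   0.14 420 [0.422 0.352 0.14 ]
   0.16 456 [0.42  0.352 0.16 ]
amber bottle [0.60575128 0.10719854 0.07936116]
red [0.43607889 0.10640207 0.0436506 ]
```

View pics/case.png

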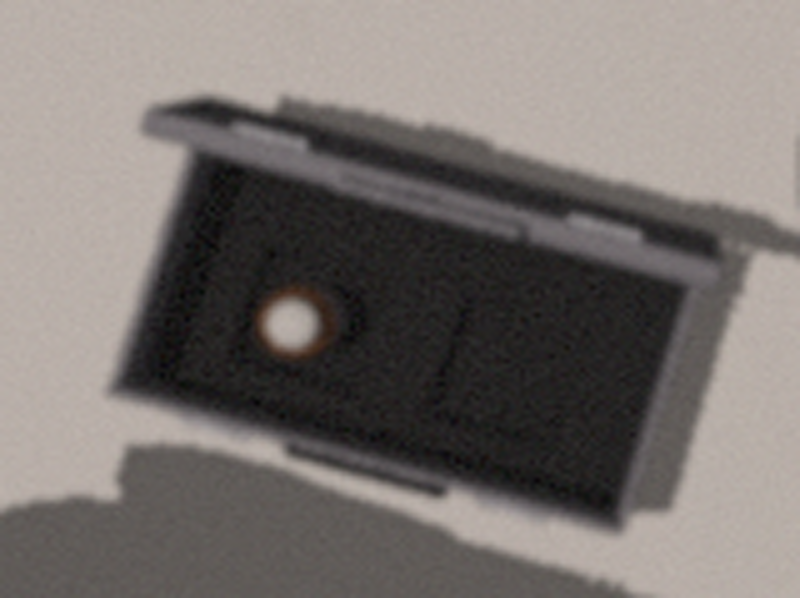

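The crop shows the rim's front corners at about px (227,329) and (329,359). The amber cap is at about (263,315), and the lid is near upright. Next I'll work out the case pose and the move to above the vial.

```bash
cat >> h.py <<'E'
from scipy.spatial.transform import Rotation as Ro
def to(x,y,z,jaw=None):
    o=readout.get_obs(); R=Ro.from_euler('xyz',o['tool_rot'],degrees=True).as_matrix()
    d=R.T@(np.array([x,y,z])-o['tool_pos']); j=np.degrees(np.arctan2(R[1,1],R[0,1]))
    t=0 if jaw is None else -((jaw-j+90)%180-90)
    print('tool shift',d.round(4),'turn rad',round(np.radians(t),3),'jawdir',j.round(2)); return d
E
python3 - <<'E'
from h import *
a=cam('top'); w=pts(a)[255:365,215:365].reshape(-1,3)
for nm,u,v in(('FL',227,329.3),('FR',329.4,359.1)): print(nm,ray(a,u,v,.06).round(4))
FL=ray(a,227,329.3,.06);FR=ray(a,329.4,359.1,.06); d=FL-FR; print(np.linalg.norm(d),np.degrees(np.arctan2(d[1],d[0])))
th=np.radians(73.05); ey=np.array([np.cos(th),np.sin(th)]); ex=np.array([ey[1],-ey[0]])
r=w[(w[:,2]>.054)&(w[:,2]<.066)][:,:2]; X=r@ex;Y=r@ey
print('X pct',np.percentile(X,[0,1,2,50,98,100]),'Y',np.percentile(Y,[0,1,99,100]))
C1=ex*(np.percentile(X,1)+.055)+ey*(np.percentile(Y,1)+np.percentile(Y,99))/2
C2=((FL+FR)/2)[:2]+ex*.055
print('center',C1,C2)
m=cv2.inRange(cv2.cvtColor(a['image'],cv2.COLOR_RGB2HSV),(0,0,130),(180,70,255))[306:325,255:272]; v,u=np.nonzero(m); am=ray(a,u.mean()+255,v.mean()+306,.056)
for C in(C1,C2): print('amber in case',(am[:2]-C)@ex,(am[:2]-C)@ey,'pocket',C-.010*ex-.038*ey)
to(.4,.30,.27,20);to(.534,.115,.27,0)
E
```

```text
FL [0.3457 0.4434 0.06  ]
FR [0.2931 0.2637 0.06  ]
0.18730744085319168 73.67945676408944
X pct [0.19509755 0.19598358 0.19686212 0.21257335 0.29594443 0.31853672] Y [0.33663281 0.33704009 0.52637656 0.52688235]
center [0.36593971 0.3397837 ] [0.3719811  0.33751583]
amber in case -0.00832361395410461 0.040715456711705324 pocket [0.34529571 0.30634981]
amber in case -0.014763727249471467 0.041123519694787586 pocket [0.35133709 0.30408194]
tool shift [-0.2572 -0.2211 -0.0478] turn rad 0.835 jawdir 67.84
tool shift [-0.4511 -0.3419 -0.0476] turn rad 1.184 jawdir 67.84
```

```bash
python3 -c "
from h import *
to(.35,.34,.27,50)"
```

```text
tool shift [-0.1958 -0.2029 -0.0478] turn rad 0.311 jawdir 67.84
```

servo_tool:
  plan:
    - [[0.045, -0.01, -0.01, -0.03, 0], [0.045, -0.03, -0.03, -0.048, 0], [0.045, -0.055, -0.057, -0.048, 0], [0.045, -0.08, -0.083, -0.048, 0], [0.045, -0.105, -0.109, -0.048, 0.05], [0.045, -0.13, -0.135, -0.048, 0.1], [0.045, -0.155, -0.161, -0.048, 0.15], [0.045, -0.175, -0.182, -0.048, 0.2], [0.045, -0.196, -0.203, -0.048, 0.25], [0.045, -0.196, -0.203, -0.048, 0.3]]
  force: 15

```text
time_s: 1.08
tool_pos: [0.3537, 0.3336, 0.2707]
tool_rot: [-179.9, 0.2, 140.0]
force: [0.0, 0.6, 0.9]
grip_width: 0.0451
```

```bash
python3 -c "
from h import *
to(.534,.115,.20,0);to(.45,.2,.24,0)"
```

```text
tool shift [-0.2784 -0.0514  0.0716] turn rad 0.873 jawdir 49.99
tool shift [-0.1596 -0.0404  0.0312] turn rad 0.873 jawdir 49.99
```

servo_tool:
  plan:
    - [[0.045, -0.032, -0.008, 0, 0.12], [0.045, -0.064, -0.016, 0, 0.24], [0.045, -0.096, -0.024, 0.0, 0.36], [0.045, -0.128, -0.032, 0.01, 0.48], [0.045, -0.16, -0.04, 0.02, 0.6], [0.045, -0.185, -0.042, 0.03, 0.72], [0.045, -0.21, -0.044, 0.04, 0.84], [0.045, -0.24, -0.048, 0.05, 0.873], [0.045, -0.265, -0.05, 0.07, 0.873], [0.045, -0.278, -0.051, 0.072, 0.873], [0.045, -0.278, -0.051, 0.072, 0.873]]

```text
time_s: 2.0
tool_pos: [0.5348, 0.1118, 0.1981]
tool_rot: [-180.0, 0.3, 89.7]
force: [-0.3, -0.9, -0.1]
grip_width: 0.0451
```

Run:
```python
from h import *
b=cam('side'); a=cam('top'); w=pts(b)
u,v,s,k=green(b,(270,200,305,240)); print(u,v,s,np.nanmedian(w[k],0).round(4))
to(.534,.115,.10,0);to(.534,.115,.018,0)
im=np.hstack([b['image'][140:290,200:400],a['image'][150:300,350:480]]); save('near',cv2.resize(im,None,fx=2.4,fy=2.4))
```

```text
286.57142857142856 216.93506493506493 77.0 [0.5338 0.1227 0.0434]
tool shift [-0.0007  0.0001  0.0996] turn rad -0.001 jawdir -0.07
tool shift [-5.000e-04  1.000e-04  1.816e-01] turn rad -0.001 jawdir -0.07
```

View pics/near.png

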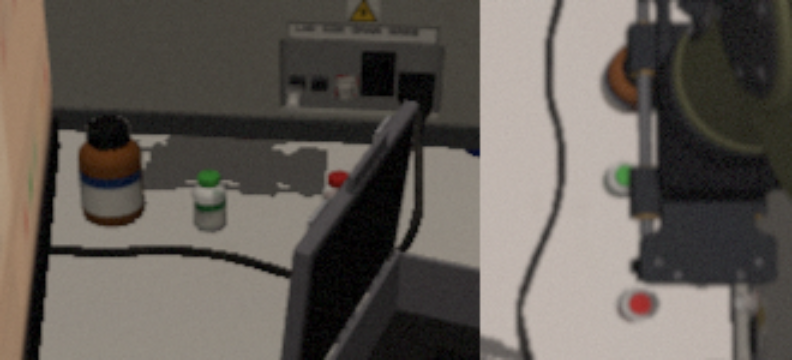

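The side view shows the green vial standing free between the bottle and the red vial. The gripper is above it, with its long side along x. Descending.

servo_tool:
  plan:
    - [[0.045, 0, 0, 0.03, 0], [0.045, 0, 0, 0.06, 0], [0.045, 0, 0, 0.09, 0], [0.045, 0, 0, 0.11, 0], [0.045, 0, 0, 0.125, 0], [0.045, 0, 0, 0.13, 0], [0.045, 0, 0, 0.13, 0]]

```text
time_s: 2.68
tool_pos: [0.5326, 0.1171, 0.0691]
tool_rot: [-179.9, 0.1, 90.1]
force: [-0.0, 0.7, 0.1]
grip_width: 0.045
```

Run:
```python
from h import *
b=cam('side'); to(.534,.115,.018,0)
save('near2',cv2.resize(b['image'][110:260,200:400],None,fx=3,fy=3))
```

```text
tool shift [-0.0019  0.0003  0.0522] turn rad 0.001 jawdir 0.04
```

View pics/near2.png

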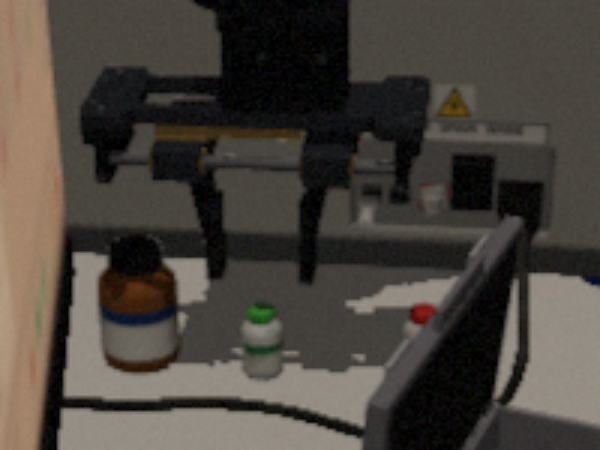

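The fingers straddle the vial: both finger and vial midlines are at column 262. The body ends look clear of the bottle.

servo_tool:
  plan:
    - [[0.045, -0.001, 0, 0.015, 0], [0.045, -0.001, 0, 0.03, 0], [0.045, -0.001, 0, 0.043, 0], [0.045, -0.001, 0, 0.051, 0], [0.045, -0.001, 0, 0.051, 0], [0.02, -0.001, 0, 0.051, 0], [0.02, -0.001, 0, 0.051, 0], [0.02, -0.001, 0, 0.051, 0], [0.02, -0.001, 0, 0.051, 0], [0.02, -0.001, 0, 0.051, 0], [0.02, -0.001, 0, 0.051, 0]]
  force: 12

```text
time_s: 3.65
tool_pos: [0.5343, 0.1161, 0.02]
tool_rot: [179.9, 0.1, 90.0]
force: [0.0, -0.1, 3.3]
grip_width: 0.0237
```

servo_tool:
  plan:
    - [[0.02, 0, 0, -0.01, 0], [0.02, 0, 0, -0.03, 0], [0.02, 0, 0, -0.06, 0], [0.02, 0, 0, -0.09, 0], [0.02, 0, 0, -0.12, 0], [0.02, 0, 0, -0.15, 0], [0.02, 0, 0, -0.18, 0], [0.02, 0, 0, -0.2, 0], [0.02, 0, 0, -0.215, 0], [0.02, 0, 0, -0.215, 0]]

```text
time_s: 4.48
tool_pos: [0.5357, 0.1166, 0.2394]
tool_rot: [179.5, -0.1, 90.0]
force: [0.6, -0.0, -0.2]
grip_width: 0.0236
```

Run:
```python
from h import *
b=cam('side'); print(readout.get_obs()['grip_width'],readout.get_obs()['force']); to(.45,.2,.26,73);to(.345,.308,.26,73)
save('lift',cv2.resize(b['image'][40:260,180:420],None,fx=2.5,fy=2.5))
```

```text
0.023950907401834785 [-0.17854734  0.14488929  0.03840163]
tool shift [ 0.0837 -0.0846 -0.0234] turn rad -1.274 jawdir 0.02
tool shift [ 0.1917 -0.1895 -0.024 ] turn rad -1.274 jawdir 0.02
```

View pics/lift.png

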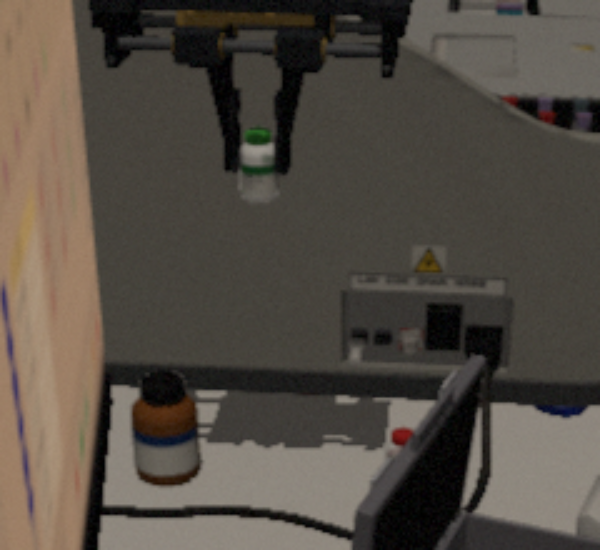

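The vial is held upright, visible at (258,165) in the crop, and the bottle is still standing. Moving to above the pocket.

servo_tool:
  plan:
    - [[0.02, 0.015, -0.015, -0.01, 0], [0.02, 0.035, -0.035, -0.02, 0], [0.02, 0.06, -0.06, -0.024, -0.1], [0.02, 0.085, -0.085, -0.024, -0.22], [0.02, 0.11, -0.11, -0.024, -0.34], [0.02, 0.13, -0.13, -0.024, -0.46], [0.02, 0.15, -0.15, -0.024, -0.58], [0.02, 0.17, -0.17, -0.024, -0.7], [0.02, 0.185, -0.185, -0.024, -0.82], [0.02, 0.192, -0.19, -0.024, -0.94], [0.02, 0.192, -0.19, -0.024, -1.06], [0.02, 0.192, -0.19, -0.024, -1.18]]

```text
time_s: 5.53
tool_pos: [0.3431, 0.3083, 0.2582]
tool_rot: [-180.0, 0.3, 158.1]
force: [0.4, 0.2, 0.0]
grip_width: 0.0237
```

servo_tool:
  plan:
    - [[0.02, 0, 0, 0, -0.1], [0.02, 0, 0, 0, -0.1], [0.02, 0, 0, 0, -0.1]]

```text
time_s: 5.78
tool_pos: [0.3426, 0.3078, 0.2569]
tool_rot: [-179.8, 0.2, 163.7]
force: [0.3, 0.0, -0.5]
grip_width: 0.0243
```

Run:
```python
from h import *
b=cam('side'); o=readout.get_obs(); print(o['tool_pos'],o['force'],o['grip_width']); to(.346,.306,.12,73.1);to(.346,.306,.027,73.1)
u,v,s,k=green(b,(200,20,480,300)); w=pts(b); print(u,v,s,np.nanmedian(w[k],0)); 
save('above',cv2.resize(b['image'][60:380,260:480],None,fx=1.8,fy=1.8))
# lid/rim from side, case region only
ex=np.array([.9566,-.2915]);ey=np.array([.2915,.9566])
q=w.reshape(-1,3); X=(q[:,:2]-[.368,.339])@ex; Y=(q[:,:2]-[.368,.339])@ey
for z in(.08,.12,.16):
  s=(abs(q[:,2]-z)<.006)&(abs(Y)<.08)&(X>.01)&(X<.09); print(z,s.sum(),np.percentile(X[s],[5,50,95]).round(4))
s=(abs(q[:,2]-.06)<.004)&(abs(Y)<.11)&(abs(X)<.08); print('rim X',np.percentile(X[s],[1,5,95,99]),'Y',np.percentile(Y[s],[1,5,95,99]))
```

```text
[0.34276679 0.30783189 0.25721955] [-0.59445841  0.62296996  0.0009053 ] 0.02396505252396621
tool shift [-0.0031 -0.0005  0.1372] turn rad 0.01 jawdir 73.65
tool shift [-0.0028 -0.0003  0.2302] turn rad 0.01 jawdir 73.65Traceback (most recent call last):
  File "<stdin>", line 3, in <module>
  File "h.py", line 17, in green
    M=cv2.moments(k,True); return M['m10']/M['m00'],M['m01']/M['m00'],M['m00'],k>0
                                  ~~~~~~~~^~~~~~~~~
ZeroDivisionError: float division by zero
```

Run:
```python
from h import *
b=cam('side'); w=pts(b)
save('above',cv2.resize(b['image'][60:380,260:480],None,fx=1.8,fy=1.8))
ex=np.array([.9566,-.2915]);ey=np.array([.2915,.9566])
q=w.reshape(-1,3); X=(q[:,:2]-[.368,.339])@ex; Y=(q[:,:2]-[.368,.339])@ey
for z in(.08,.12,.16):
  s=(abs(q[:,2]-z)<.006)&(abs(Y)<.08)&(X>.01)&(X<.09); print(z,s.sum(),np.percentile(X[s],[5,50,95]).round(4) if s.sum() else '')
s=(abs(q[:,2]-.06)<.004)&(abs(Y)<.11)&(abs(X)<.08); print('rim X',np.percentile(X[s],[1,5,95,99]),'Y',np.percentile(Y[s],[1,5,95,99]))
```

```text
0.08 192 [0.0518 0.0524 0.0531]
0.12 210 [0.0479 0.0486 0.0493]
0.16 231 [0.0441 0.0448 0.0455]
rim X [-0.05599744 -0.05567919  0.05336852  0.05454492] Y [-0.09210617 -0.09067701  0.09760074  0.09854316]
```

View pics/above.png

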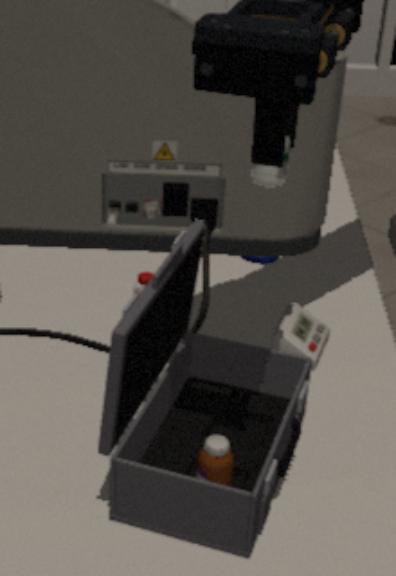

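The picture shows the vial held above the empty pocket with the lid open behind it, and the amber vial standing. The rim and lid agree with the assumed case pose to about 2 mm.

servo_tool:
  plan:
    - [[0.02, -0.002, 0, 0.02, 0.01], [0.02, -0.002, 0, 0.045, 0.01], [0.02, -0.002, 0, 0.07, 0.01], [0.02, -0.002, 0, 0.095, 0.01], [0.02, -0.002, 0, 0.12, 0.01], [0.02, -0.002, 0, 0.14, 0.01], [0.02, -0.002, 0, 0.155, 0.01], [0.02, -0.002, 0, 0.17, 0.01], [0.02, -0.002, 0, 0.185, 0.01], [0.02, -0.002, 0, 0.195, 0.01], [0.02, -0.002, 0, 0.2, 0.01], [0.02, -0.002, 0, 0.2, 0.01]]

```text
time_s: 6.88
tool_pos: [0.345, 0.3062, 0.0565]
tool_rot: [-179.8, 0.2, 163.0]
force: [-0.4, -0.2, -0.1]
grip_width: 0.0242
```

Run:
```python
from h import *
a=cam('top');b=cam('side'); o=readout.get_obs(); print(o['tool_pos'],o['force'],o['grip_width']); to(.345,.308,.027,73.1)
save('low',np.hstack([cv2.resize(b['image'][160:380,280:460],None,fx=2.2,fy=2.2),cv2.resize(a['image'][245:365,200:380],(396*2*9//10-300,484))]))
w=pts(b);q=w.reshape(-1,3);ex=np.array([.9566,-.2915]);ey=np.array([.2915,.9566]);X=(q[:,:2]-[.368,.339])@ex; Y=(q[:,:2]-[.368,.339])@ey
for z in(.08,.12,.16):
  s=(abs(q[:,2]-z)<.006)&(Y>.04)&(Y<.095)&(X>.01)&(X<.09); print(z,s.sum(),np.percentile(X[s],[5,50,95]).round(4) if s.sum() else '')
```

```text
[0.34586169 0.30705117 0.05799948] [0.22466329 0.74189723 0.54471021] 0.023425415857856166
tool shift [0.0012 0.0007 0.031 ] turn rad -0.001 jawdir 73.06
0.08 77 [0.0517 0.0524 0.0531]
0.12 94 [0.0479 0.0486 0.0493]
0.16 174 [0.0119 0.0443 0.0454]
```

View pics/low.png

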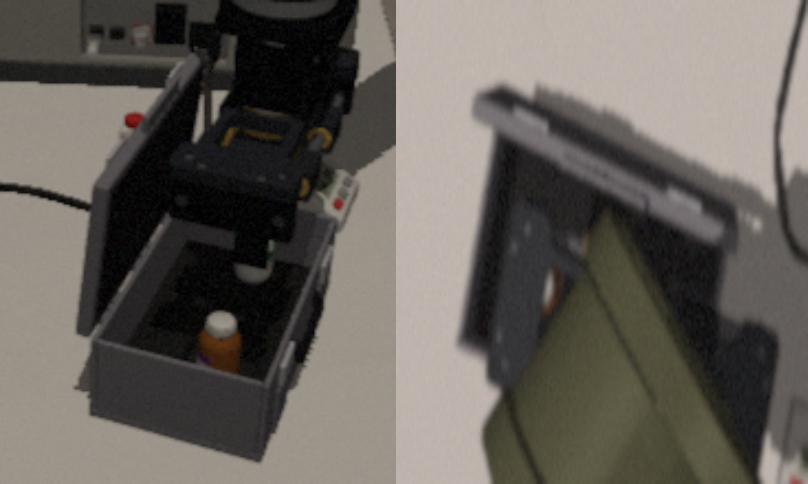

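The gripper is inside the case, clear of the lid and of the amber vial, with no contact force. Lowering the last bit.

servo_tool:
  plan:
    - [[0.02, 0.001, 0, 0.01, 0], [0.02, 0.001, 0, 0.018, 0], [0.02, 0.001, 0, 0.024, 0], [0.02, 0.001, 0, 0.028, 0], [0.02, 0.001, 0, 0.031, 0], [0.02, 0.001, 0, 0.031, 0]]

```text
time_s: 7.48
tool_pos: [0.3449, 0.3071, 0.0264]
tool_rot: [-179.9, 0.2, 163.1]
force: [0.2, -0.1, -0.5]
grip_width: 0.0239
```

Not touching yet, so going down in 1 mm steps.

servo_tool:
  plan:
    - [[0.02, 0, 0, 0.001, 0], [0.02, 0, 0, 0.001, 0]]

```text
time_s: 7.65
tool_pos: [0.3452, 0.3072, 0.026]
tool_rot: [-179.9, 0.2, 163.1]
force: [-0.8, -1.3, 3.1]
grip_width: 0.0236
```

servo_tool:
  plan:
    - [[0.02, 0, 0, 0.001, 0], [0.02, 0, 0, 0.001, 0]]

```text
time_s: 7.82
tool_pos: [0.3453, 0.3073, 0.0259]
tool_rot: [-179.9, 0.2, 163.0]
force: [-2.8, -2.6, 8.3]
grip_width: 0.0237
```

servo_tool:
  plan:
    - [[0.02, 0, 0, 0.001, 0], [0.02, 0, 0, 0.001, 0]]

```text
time_s: 7.98
tool_pos: [0.3453, 0.3073, 0.0259]
tool_rot: [-179.9, 0.2, 163.0]
force: [-2.6, -3.0, 8.6]
grip_width: 0.024
```

Contact at TCP 26 mm, which matches the pocket floor (20 mm grasp height plus 6 mm). Releasing and backing out.

servo_tool:
  plan:
    - [[0.028, 0, 0, -0.0005, 0], [0.034, 0, 0, -0.0005, 0], [0.044, 0, 0, -0.0005, 0], [0.044, 0, 0, -0.0005, 0], [0.044, 0, 0, -0.0005, 0], [0.044, 0, 0, -0.0005, 0], [0.044, 0, 0, -0.01, 0], [0.044, 0, 0, -0.025, 0], [0.044, 0, 0, -0.045, 0], [0.044, 0, 0, -0.07, 0], [0.044, 0, 0, -0.1, 0]]

```text
time_s: 8.9
tool_pos: [0.3443, 0.3067, 0.1265]
tool_rot: [-179.8, 0.2, 163.0]
force: [0.4, -0.7, 0.1]
grip_width: 0.0443
```

servo_tool:
  plan:
    - [[0.02, 0, 0, -0.035, 0], [0, 0, 0, -0.07, 0], [0, 0, 0, -0.1, 0], [0, 0.0, 0, -0.13, 0], [0, 0.0, 0, -0.14, 0], [0, 0.0, 0, -0.14, 0]]

```text
time_s: 9.4
tool_pos: [0.3452, 0.3085, 0.2701]
tool_rot: [179.9, 0.3, 163.0]
force: [0.6, 0.1, -0.5]
grip_width: 0.0117
```

Run:
```python
from h import *
a=cam('top');b=cam('side'); o=readout.get_obs(); print(o['tool_pos'],o['force'],o['grip_width'])
save('placed',np.hstack([cv2.resize(b['image'][160:380,280:460],None,fx=2.2,fy=2.2),cv2.resize(a['image'][245:365,220:358],None,fx=2.9,fy=484/120)]))
C=np.array([.3684,.3404]);ex=np.array([.9566,-.2915]);ey=np.array([.2915,.9566])
for c,bx in((a,(270,280,350,350)),(b,(330,230,430,340))):
  try:
    u,v,s,k=green(c,bx); p=np.nanmedian(pts(c)[k],0); print(u,v,s,p,'case',(p[:2]-C)@ex,(p[:2]-C)@ey)
  except ZeroDivisionError: print('hidden')
```

```text
[0.34375584 0.30707562 0.26587338] [-0.91304896  0.40082337 -1.29486531] 0.004929433145601289
hidden
395.74257425742576 279.9306930693069 101.0 [0.34546981 0.3132624  0.05121151] case -0.014024411197906466 -0.03264397975008231
```

View pics/placed.png

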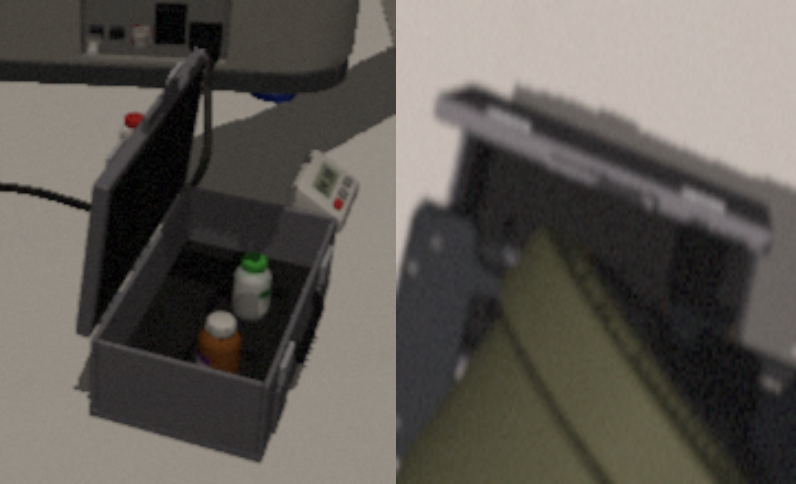

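The green vial stands upright in the right-hand pocket at about (-14, -38) mm in the case frame, with its cap at (254,262) in the left half. The amber vial is standing and the lid is still open. Next I'll go behind the lid.

servo_tool:
  plan:
    - [[0, -0.02, 0.004, 0, 0], [0, -0.045, 0.008, 0, 0], [0, -0.07, 0.012, 0, 0], [0, -0.09, 0.016, 0, 0], [0, -0.102, 0.018, 0.01, 0], [0, -0.102, 0.018, 0.03, 0], [0, -0.102, 0.018, 0.06, 0], [0, -0.102, 0.018, 0.09, 0], [0, -0.102, 0.018, 0.115, 0], [0, -0.102, 0.018, 0.127, 0], [0, -0.102, 0.018, 0.127, 0], [0, -0.102, 0.018, 0.127, 0]]

```text
time_s: 10.5
tool_pos: [0.446, 0.2936, 0.1382]
tool_rot: [-179.6, 0.1, 163.0]
force: [0.3, 0.2, -0.1]
grip_width: 0.0002
```

```bash
cat >> h.py <<'E'
C=np.array([.3684,.3404]);EX=np.array([.9566,-.2915]);EY=np.array([.2915,.9566])
def cs():
    o=readout.get_obs(); p=o['tool_pos']; print('case X,Y,Z',((p[:2]-C)@EX).round(4),((p[:2]-C)@EY).round(4),p[2].round(4),'rot',o['tool_rot'].round(1),'F',o['force'].round(1)); return (p[:2]-C)@EX,p[2]
E
python3 - <<'E'
from h import *
X,Z=cs()
for t in np.linspace(1.476,-.03,19):
    x=.055-.08*np.cos(t)+.012*np.sin(t)+.0095; z=.06+.08*np.sin(t)+.012*np.cos(t)
    print(round(t,2),'tool x',round(X-x,3),'z',round(Z-z,3))
b=cam('side');save('behind',cv2.resize(b['image'][140:380,260:460],None,fx=2.4,fy=2.4))
E
```

```text
case X,Y,Z 0.0879 -0.0222 0.1382 rot [-1.796e+02  1.000e-01  1.630e+02] F [ 0.3  0.2 -0.1]
1.48 tool x 0.019 z -0.003
1.39 tool x 0.026 z -0.003
1.31 tool x 0.033 z -0.002
1.23 tool x 0.039 z -0.001
1.14 tool x 0.046 z 0.0
1.06 tool x 0.052 z 0.003
0.97 tool x 0.058 z 0.005
0.89 tool x 0.064 z 0.008
0.81 tool x 0.07 z 0.012
0.72 tool x 0.075 z 0.016
0.64 tool x 0.08 z 0.021
0.56 tool x 0.085 z 0.026
0.47 tool x 0.089 z 0.031
0.39 tool x 0.093 z 0.037
0.3 tool x 0.096 z 0.043
0.22 tool x 0.099 z 0.049
0.14 tool x 0.101 z 0.055
0.05 tool x 0.103 z 0.062
-0.03 tool x 0.104 z 0.069
```

View pics/behind.png

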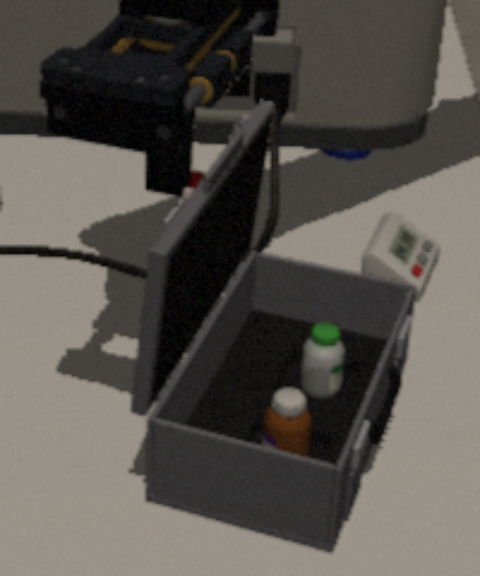

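The fingers are behind the lid, which is still open, and both vials stand in the case. Pushing along the lid's arc.

servo_tool:
  plan:
    - [[0, 0.01, 0, -0.001, 0], [0, 0.019, 0, -0.001, 0], [0, 0.027, 0, -0.001, 0], [0, 0.034, 0, 0, 0], [0, 0.041, 0, 0.001, 0], [0, 0.047, 0, 0.002, 0], [0, 0.053, 0, 0.004, 0], [0, 0.059, 0, 0.007, 0], [0, 0.065, 0, 0.01, 0], [0, 0.071, 0, 0.013, 0], [0, 0.071, 0, 0.013, 0]]

```text
time_s: 11.47
tool_pos: [0.377, 0.3148, 0.1252]
tool_rot: [-179.6, 0.1, 163.1]
force: [-0.9, -0.5, -0.3]
grip_width: 0.0005
```

Run:
```python
from h import *
X,Z=cs()
b=cam('side'); q=pts(b).reshape(-1,3); x=(q[:,:2]-C)@EX;y=(q[:,:2]-C)@EY
# lid end edge near the camera: angle of the band y in .07...1
s=(y>.05)&(y<.1)&(q[:,2]>.075)&(q[:,2]<.2)&(x>-.07)&(x<.09); t=np.arctan2(q[s,2]-.06,.055-x[s]); print(s.sum(),np.percentile(t,[5,50,95]).round(2),q[s,2].max())
for t in np.linspace(.9,-.03,12):
    xx=.055-.08*np.cos(t)+.012*np.sin(t)+.0095; z=.06+.08*np.sin(t)+.012*np.cos(t)
    print(round(t,2),'tool x',round(X-xx,3),'z',round(Z-z,3))
```

```text
case X,Y,Z 0.0157 -0.022 0.1252 rot [-1.796e+02  1.000e-01  1.631e+02] F [-0.9 -0.5 -0.3]
1500 [0.81 0.92 1.38] 0.19997160742552966
0.9 tool x -0.008 z -0.005
0.82 tool x -0.003 z -0.001
0.73 tool x 0.003 z 0.003
0.65 tool x 0.008 z 0.007
0.56 tool x 0.013 z 0.012
0.48 tool x 0.017 z 0.018
0.39 tool x 0.021 z 0.024
0.31 tool x 0.024 z 0.03
0.22 tool x 0.027 z 0.036
0.14 tool x 0.029 z 0.042
0.05 tool x 0.03 z 0.049
-0.03 tool x 0.032 z 0.056
```

The lid is moving, with the angle at about 0.8 rad. Continuing.

servo_tool:
  plan:
    - [[0, 0.006, 0, 0.006, 0], [0, 0.012, 0, 0.011, 0], [0, 0.016, 0, 0.017, 0], [0, 0.02, 0, 0.023, 0], [0, 0.024, 0, 0.03, 0], [0, 0.027, 0, 0.036, 0], [0, 0.029, 0, 0.042, 0], [0, 0.03, 0, 0.047, 0], [0, 0.031, 0, 0.05, 0], [0, 0.031, 0, 0.053, 0], [0, 0.031, 0, 0.053, 0]]

```text
time_s: 12.43
tool_pos: [0.3476, 0.3229, 0.0718]
tool_rot: [-179.6, 0.0, 163.1]
force: [0.2, 0.2, 0.2]
grip_width: 0.0006
```

```bash
python3 -c "
from h import *
cs()"
```

```text
case X,Y,Z -0.0148 -0.0228 0.0718 rot [-179.6    0.   163.1] F [0.2 0.2 0.2]
```

servo_tool:
  plan:
    - [[0, 0, 0, 0.001, 0], [0, 0, 0, 0.002, 0], [0, 0, 0, 0.002, 0]]

```text
time_s: 12.68
tool_pos: [0.3478, 0.3229, 0.0706]
tool_rot: [-179.6, 0.0, 163.1]
force: [-1.8, -0.5, 5.4]
grip_width: 0.0005
```

servo_tool:
  plan:
    - [[0, 0, 0, 0.001, 0], [0, 0, 0, 0.002, 0], [0, 0, 0, 0.002, 0]]

```text
time_s: 12.93
tool_pos: [0.3478, 0.323, 0.0705]
tool_rot: [-179.6, 0.0, 163.1]
force: [-4.6, -4.1, 14.4]
grip_width: 0.0004
```

The lid is seated: it stops hard at 70.5 mm under 14 N. Retreating up and to the side, then checking.

servo_tool:
  plan:
    - [[0, 0, 0, -0.005, 0], [0, 0, 0, -0.02, 0], [0, 0, 0, -0.05, 0], [0, 0, 0, -0.085, 0], [0, 0, 0, -0.12, 0], [0, 0, 0, -0.15, 0], [0, 0, 0.02, -0.17, 0], [0, 0, 0.05, -0.18, 0], [0, 0, 0.085, -0.18, 0], [0, 0, 0.12, -0.18, 0], [0, 0, 0.155, -0.18, 0], [0, 0, 0.19, -0.18, 0]]

```text
time_s: 13.93
tool_pos: [0.404, 0.5074, 0.2492]
tool_rot: [-179.6, 0.0, 163.1]
force: [1.0, 0.6, 0.7]
grip_width: 0.0007
```

servo_tool:
  plan:
    - [[0, 0.01, 0.03, 0, 0], [0, 0.02, 0.05, 0, 0], [0, 0.02, 0.05, 0, 0], [0, 0.02, 0.05, 0, 0]]

```text
time_s: 14.27
tool_pos: [0.3985, 0.5622, 0.2477]
tool_rot: [-179.5, -0.0, 163.2]
force: [-0.1, -0.3, 0.6]
grip_width: 0.0005
```

Run:
```python
from h import *
cs()
a=cam('top');b=cam('side')
for c in(a,b):
    q=pts(c).reshape(-1,3); x=(q[:,:2]-C)@EX;y=(q[:,:2]-C)@EY
    s=(abs(y)<.07)&(abs(x)<.04)&(q[:,2]<.15); print(s.sum(),'lid slope (x,y)',np.polyfit(x[s],q[s,2],1).round(4),np.polyfit(y[s],q[s,2],1).round(4))
save('shut',np.hstack([cv2.resize(b['image'][120:380,230:480],(400,416)),cv2.resize(a['image'][170:380,210:440],(400,416))]))
```

```text
case X,Y,Z -0.0358 0.2209 0.2477 rot [-179.5   -0.   163.2] F [-0.1 -0.3  0.6]
3694 lid slope (x,y) [0.002  0.0707] [0.0004 0.0707]
3106 lid slope (x,y) [-0.0005  0.0717] [-0.0009  0.0717]
```

View pics/shut.png

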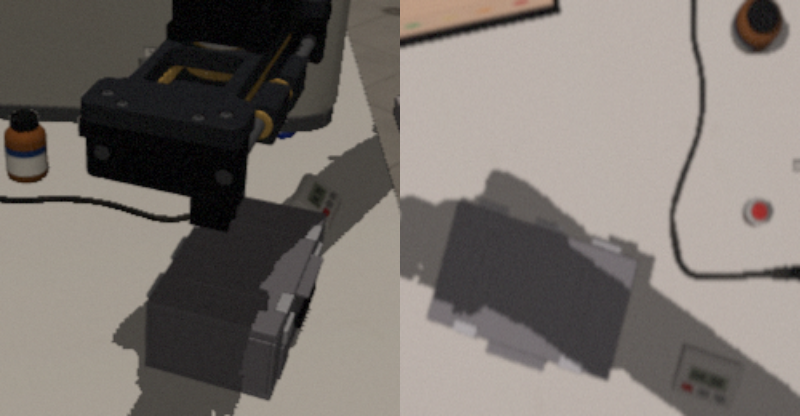

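The lid is flat (slope 0.002 or less, top at 71 mm), the arm is clear, and the bottle and red vial are standing. Handing in.

```bash
python3 -c "
from h import *
print(readout.get_obs()['time_s'],env.sign_off())"
```

```text
the job is handed in; nothing more can be done
14.3667 None
```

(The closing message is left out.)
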